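# Hang a contactor unit on its keyhole studs and lock it

## Robot

A 6-joint arm with a two-finger parallel gripper is mounted at the origin on a cart in front of the work surface, level with it; the furniture and walls round the work are solid. World frame = base frame: x ahead of the robot, y to its left, z up, the work surface at z = 0. Lengths are in m, angles in rad, forces in N, time in s.
With the tool pointing down it reaches from about 0.225 to 0.875 m from the base axis. Payload 3.4 kg.
Tool frame: the origin (TCP) lies midway between the tips of the shut fingers; the grasp point (between the pads) lies 19 mm behind it; z points along the fingers, y is the line along which they close (so a half turn about z gives the same grasp; the last joint's range is limited). The gripper opens to 85 mm and grips with 20 to 120 N. Pads are 22 mm wide; open, the fingers measure 114 mm over their backs; the gripper's body (76 mm by 85 mm) begins 54 mm behind the grasp point. The pads swing forward as they close: fully open they stand 13 mm farther back than shut.
Start: joints at [1.193, 0.276, 1.505, -0, 1.361, -0.121], TCP at [0.146, 0.556, 0.231] pointing down, gripper open.
Joint ranges: [-2.89, 2.89], [-0.75, 2.08], [0.22, 2.7], [-1.18, 4.32], [0.11, 2.71], [-2.7, 2.7]. Speed limits (rad/s): [2.57, 2.57, 3.14, 3.14, 3.14, 3.14].

## Interface

Orientations are given as a unit quaternion [w, x, y, z].
In Python, from rig import * gives the robot as it stands.
- The arm moves only by the tool apply_moves, never from a script. Its argument "steps" is one flat list of numbers, 4 for each row, row after row: the shift along the world's x, y, z in cm, then the turn about the world's z in degrees. A call has 1 to 8 rows; each row is the pose to reach, as a shift and turn from the pose commanded when the call began; what a row does not reach only later rows make up. A row lasts 1/12 s, in which the tool goes at most 41.7 mm and 7.16 degrees, less where a joint would pass 70% of its speed; a pose out of reach is approached as far as the arm can. A call with a gripper value outside its range is refused whole. "jaw" is the closure in counts, from 0 (fully open) to 255 (shut), set as the call begins (left out, the last holds). The fingers move at their own pace and stop on an object; "newtons" is the grip in N (left out, the last holds). Time passes only in rows, so rows that repeat a pose let the fingers close. It gives the time, the measured TCP pose, the force, the opening and the grip force at its end, in the units of the state.
- get_state(): the state, without advancing time (a new reading comes with each control period).
- get_image(name): name is "scene" or "top" or "wrist"; returns the picture (420x560x3 uint8, red, green, blue); there is no depth.
- calibration(name): a dict with "fx", "fy", "cx", "cy" (pixels), "xyz" and "rotation" of the camera in the world. Camera axes: x right, y up, looking along -z (the intrinsics and any distortion apply to the point x, -y, -z); pixel columns grow to the right and rows downward; lengths in m; the calibration is good to about 2 mm. The wrist camera is an equidistant fisheye: a pixel r from the principal point sees the ray r / f radians off the axis. A picture is of the moment at which its call begins: read the wrist's pose just before it. calibration takes no time and is no camera call; for the wrist camera it gives the pose at the moment of the call.
- sign_off(): hands the job in; it is judged then, once.
The state is a dict: "clock": time; "qpos": joint angles; "qd": joint speeds; "effort": joint torques, N m; "position": TCP position; "ee_rot": TCP orientation; "contact_force": force on the tool from outside, world axes, zero at the start; "moment": the same for the moment, N m; "width": finger opening in m; "gripper_force": force on a finger pad.
Only numpy, scipy, OpenCV 4.12 (cv2) and the standard library are available. Lean on these libraries where they do the work, as an engineer would, in place of code of your own. Each camera call takes 0.05 s, during which the arm holds its last target. There are 200 camera calls.

## Task

Mount the contactor unit on the sloped stand: pick it up, set its plate down flat so that both keyholes pass over the stud heads and the plate presses the brass spring latch in, then slide it down the slope behind the heads until the latch pops up into the hole in the plate. Let go and leave it locked there. Don't disturb the green screwdriver or the loose white breaker between the two.

Things in the scene. Friction and masses are not known exactly. Their poses are not given: they have to be found in the camera images.
- unit_grip (a point): Grasp centre of the loose contactor unit (0.3 to 0.65 kg): a black and white contactor fixed on a steel keyhole plate. Point in mid-contactor, 50 mm above the plate's underside, on the unit's z axis. Contactor 78 mm along x, 44 mm along y (flat parallel sides to 80 mm up; grasp across y), top 90 mm above the underside. Axes of the unit: z out of the plate, x to the end with the latch hole.
- unit: The same unit, lying flat on the worktop; origin on the plate's underside below the contactor's centre. Plate 4 mm thick, x -50 to +72 mm, y -68 to +68 mm. Two keyholes at y = -52 and +52 mm: entry hole 19 mm across centred at x = -8 mm, from it a slot 10 mm wide runs in +x and ends at x = +13.5 mm. Keep the arm clear of the open lid of the orange case at the left edge of the worktop.
- latch_hole (a point): Centre, at the underside, of the 12 mm hole for the latch in the plate's upper end: x = +56, y = 0 mm in the unit's frame.
- board: Blue board, 190 mm (x) by 170 mm (y), of the fixed stand, tilted 25 degrees, front low. Origin at the centre of its top face; x points up the slope, y across, z out of the face; the locked unit has the same axis directions. Between two low guides on it lies a grey stud plate, 144 x 144 mm, 4 mm thick, firmly clamped (100 N) at a setting up or down the slope that is not reported.
- stud_zone (a point): Fixed point on the board at board x = -10, y = 0, z = 4 mm (level with the stud plate's face). The line of the two studs crosses the slope within 10 mm above or below this point: find it by touch or by eye. Studs at board y = -52 and +52 mm: necks 7 mm thick, heads 14 mm across, undersides 6 mm and tops 10 mm above the stud plate's face.
- latch (a joint): Brass spring latch pin, 8 mm thick, on the stud plate at board y = 0, 47 mm up the slope from the stud line. 0 = standing out 4.5 mm; grows as pressed in; 0.0045 m = flush. 3 N starts it, 5.3 N presses it flush. From heads in the entry holes, the unit slides 18 mm down the slope to the slots' ends; the latch pops up at about 15 to 18 mm.
- screwdriver_mid (a point): green-handled screwdriver, 177x24x24 mm, loose bystander; point near its middle. Leave alone.
- breaker_mid (a point): white DIN breaker standing on the worktop, 97x18x80 mm, loose bystander; point near its middle. Leave alone.

How it is judged:
By the outcome, as a careful person would: the job done as asked, in the order asked, and still so for the second after the job is handed in, with the robot touching nothing.
It also fails if it takes over 61 s, if anything falls off the work surface, if the arm or the gripper's body presses on something with over 40 N, if the wrist force passes 120 N, or if a joint passes its speed limit or range.

## Working session

There is one attempt and no reset: what is moved stays moved. The work goes in short steps, Python scripts to look and compute and a tool call to move; the robot and the scene stay as the last step left them, time stands still between calls to the robot, and variables do not carry over. Pictures are saved under pics/ and viewed, at most 10 in all, crops included, and the job is handed in when it is done.

Besides the shell and the picture viewer there is one more tool, called as name(argument=value, ...) on one line, values as JSON. apply_moves: Moves the arm, as the interface text tells. Its arguments: {"type":"object","properties":{"steps":{"type":"array","items":{"type":"number"}},"jaw":{"type":"number"},"newtons":{"type":"number"}},"required":["steps"]}

```bash
mkdir -p pics; ls; python3 - <<'E'
from rig import *
import cv2
s=get_state();print({k:s[k] for k in('clock','position','ee_rot','width','contact_force')})
for n in('scene','top'):
    cv2.imwrite(f'pics/{n}0.png',get_image(n)[:,:,::-1]);print(n,calibration(n))
print(calibration('wrist'))
E
```

```text
pics
{'clock': 0.0, 'position': array([0.14584107, 0.55562202, 0.23042447]), 'ee_rot': array([-2.31013393e-04,  1.28054674e-01,  9.91766657e-01, -9.19653274e-04]), 'width': 0.0856300857734299, 'contact_force': array([ 0.12633281, -0.15676008, -0.40608344])}
scene {'fx': 451.53684530803025, 'fy': 451.53684530803025, 'cx': 282.5555028502165, 'cy': 213.81000360903815, 'xyz': array([ 0.11918621, -0.31396605,  0.73592933]), 'rotation': array([ 0.84934197,  0.30847783, -0.15296432, -0.40007694])}
top {'fx': 464.9405240309919, 'fy': 464.9405240309919, 'cx': 286.865877661216, 'cy': 210.73105114793853, 'xyz': array([0.41647456, 0.0507079 , 1.04583141]), 'rotation': array([ 0.71011527,  0.0359945 , -0.05987967, -0.70061054])}
{'fx': 325.19226210127806, 'fy': 325.19226210127806, 'cx': 280.00642922865813, 'cy': 213.08328686434075, 'xyz': array([0.08249188, 0.57199743, 0.37217926]), 'rotation': array([ 0.78448043, -0.10540087, -0.08007935,  0.6058617 ])}
```

View pics/scene0.png

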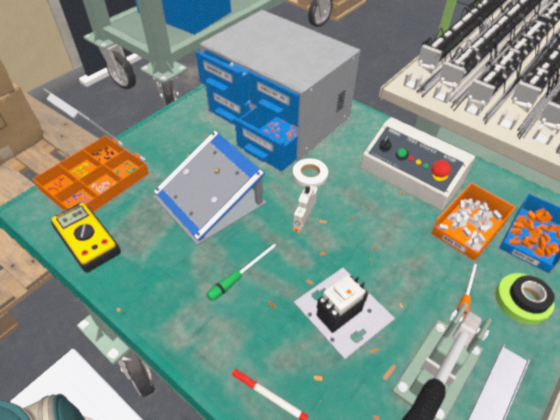

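View pics/top0.png

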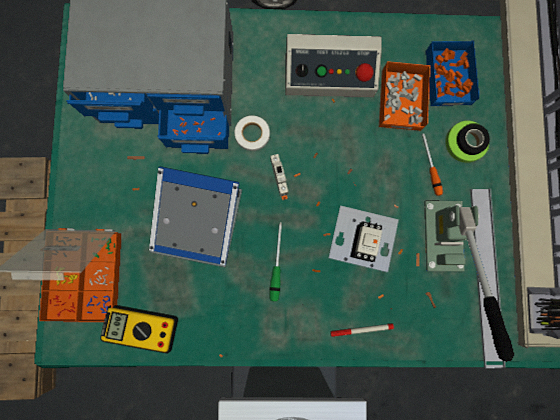

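```bash
cat > h.py <<'E'
import numpy as np, cv2
from scipy.spatial.transform import Rotation as R
from rig import *
def rot(q): q=np.array(q); return R.from_quat([q[1],q[2],q[3],q[0]]).as_matrix()
def ray(c,uv,fish=False):
    u=(np.array(uv,float)-[c['cx'],c['cy']])/[c['fx'],c['fy']]
    if fish:
        r=np.hypot(*u); d=np.array([*(u/r*np.sin(r)),np.cos(r)])
    else: d=np.array([*u,1.])
    return c['xyz'],rot(c['rotation'])@(d*[1,-1,-1])
def onplane(c,uv,p0=(0,0,0),n=(0,0,1),fish=False):
    o,d=ray(c,uv,fish); p0=np.array(p0);n=np.array(n)
    return o+d*((p0-o)@n)/(d@n)
def proj(c,p,fish=False):
    d=(rot(c['rotation']).T@(np.array(p)-c['xyz']))*[1,-1,-1]
    if fish:
        r=np.hypot(d[0],d[1]);u=d[:2]/r*np.arctan2(r,d[2])
    else: u=d[:2]/d[2]
    return u*[c['fx'],c['fy']]+[c['cx'],c['cy']]
E
python3 - <<'E'
import cv2,numpy as np
t=cv2.imread('pics/top0.png');s=cv2.imread('pics/scene0.png')
def z(im,x,y,w,h): return cv2.resize(im[y:y+h,x:x+w],(400,300),interpolation=cv2.INTER_CUBIC)
cv2.imwrite('pics/crop.png',np.vstack([np.hstack([z(t,310,190,120,90),z(t,130,155,160,120)]),np.hstack([z(s,280,255,140,105),z(s,140,125,160,120)])]))
E
```

```text
(no output)
```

View pics/crop.png

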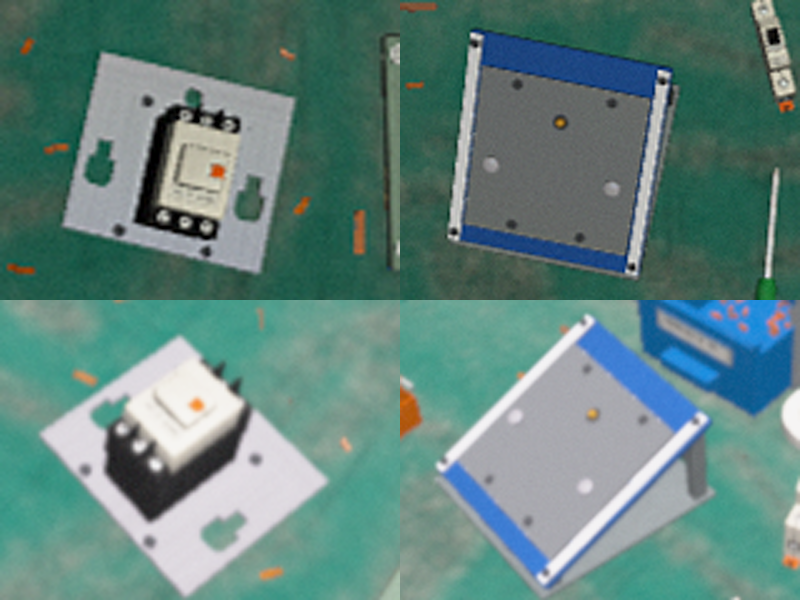

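```bash
cat > m.py <<'E'
from h import *
T=cv2.imread('pics/top0.png');S=cv2.imread('pics/scene0.png');ct=calibration('top');cs=calibration('scene')
# unit plate outline in both pictures (plate top z=4mm)
for im,c,(x,y,w,h),seed in((T,ct,(315,195,100,85),(0,0)),(S,cs,(285,260,120,105),(0,0))):
    hsv=cv2.cvtColor(im,cv2.COLOR_BGR2HSV); m=((hsv[...,1]<45)&(hsv[...,2]>110)).astype('uint8'); k=np.zeros_like(m);k[y:y+h,x:x+w]=m[y:y+h,x:x+w]
    k=cv2.morphologyEx(k,cv2.MORPH_OPEN,np.ones((3,3)))
    cn=max(cv2.findContours(k,0,1)[0],key=cv2.contourArea)
    P=np.array([onplane(c,p,(0,0,.004))[:2] for p in cn[:,0]]).astype('float32')
    r=cv2.minAreaRect(P*1000); print('plate rect mm',r)
def blob(im,xy,rad,kind):
    x,y=xy;sub=im[y-rad:y+rad+1,x-rad:x+rad+1].astype(float)
    w=(sub[...,2]-sub[...,0]) if kind=='o' else sub.min(2)
    w=np.clip(w-np.median(w)-(25 if kind=='o' else 12),0,None)
    yy,xx=np.mgrid[-rad:rad+1,-rad:rad+1]; return np.array([x+(w*xx).sum()/w.sum(),y+(w*yy).sum()/w.sum()])
pts={'L':((166,221),(186,171),'w'),'Rt':((215,231),(214,199),'w'),'latch':((194,204),(217,170),'o')}
out={}
for n,(a,b,k) in pts.items():
    a=blob(T,a,5,k);b=blob(S,b,5,k)
    o1,d1=ray(ct,a);o2,d2=ray(cs,b)
    A=np.c_[d1,-d2];s=np.linalg.lstsq(A,o2-o1,rcond=None)[0];p=o1+d1*s[0];q=o2+d2*s[1]
    out[n]=(p+q)/2;print(n,a.round(1),b.round(1),out[n].round(4),'gap',np.linalg.norm(p-q).round(4))
d=out['L']-out['Rt'];print('stud dist',np.linalg.norm(d),'yaw deg',np.degrees(np.arctan2(-d[0],d[1])),'dz',d[2])
print('latch-mid',out['latch']-(out['L']+out['Rt'])/2)
E
python3 m.py
```

```text
plate rect mm ((499.2685546875, -157.47802734375), (137.35714721679688, 122.63807678222656), 77.33766174316406)
plate rect mm ((498.99365234375, -156.43521118164062), (140.3781280517578, 128.00531005859375), 76.43321990966797)
L [166.1 220.3] [184.1 169.3] [0.5247 0.2721 0.07  ] gap 0.0027
Rt [214.5 230. ] [213.8 199. ] [0.5076 0.1704 0.0632] gap 0.0001
latch [193.6 203.6] [216.5 170.1] [0.5612 0.2142 0.0763] gap 0.0003
stud dist 0.10336676852469122 yaw deg -9.56568902419808 dz 0.006777013733119175
latch-mid [ 0.04505401 -0.00706072  0.00975665]
```

apply_moves(steps=[1.7,-3.55,0,1,3.4,-7.1,0,1.8,5.1,-10.65,0,1.8,6.8,-14.2,0,1.8,8.5,-17.75,0,1.8,10.2,-21.3,0,1.8,11.9,-24.85,0,1.8,13.6,-28.4,0,1.8], jaw=0, newtons=40)

```text
clock: 0.77
position: [0.282, 0.2703, 0.2311]
ee_rot: [-0.0, 0.112, 0.994, -0.0]
contact_force: [1.7, 0.5, -0.1]
width: 0.0854
gripper_force: 0.0
```

apply_moves(steps=[1.7,-3.55,0,0,3.4,-7.1,0,0,5.1,-10.65,0,0,6.8,-14.2,0,0,8.5,-17.75,0,0,10.2,-21.3,0,0,11.9,-24.85,0,0,13.6,-28.4,0,0])

```text
clock: 1.43
position: [0.4181, -0.0138, 0.2312]
ee_rot: [-0.0, 0.113, 0.994, 0.0]
contact_force: [1.2, 0.9, -0.2]
width: 0.0855
gripper_force: 0.0
```

apply_moves(steps=[1.75,-3.55,0,0,3.5,-7.1,-1,0,5.2,-10.65,-3,0,7,-14.2,-5,0,7,-14.2,-5,0])

```text
clock: 1.85
position: [0.4893, -0.1588, 0.1778]
ee_rot: [-0.001, 0.114, 0.993, -0.001]
contact_force: [-0.6, 0.3, 0.1]
width: 0.0855
gripper_force: 0.0
```

```bash
python3 - <<'E'
from h import *
s=get_state();c=calibration('wrist');im=get_image('wrist');cv2.imwrite('pics/w1.png',im[:,:,::-1])
print(s['clock'],s['position'],s['contact_force']);M=rot(s['ee_rot']);print('psi',np.degrees(np.arctan2(M[1,1],M[0,1]))-90,M[:,2])
a=np.radians(-12.9);X=np.array([np.cos(a),np.sin(a)]);Y=np.array([-X[1],X[0]]);O=np.array([.4884,-.1545])
for u in((56,0),(-8,52),(-8,-52),(72,68),(72,-68),(-50,68),(-50,-68)): print(u,proj(c,[*(O+(X*u[0]+Y*u[1])/1000),.004],True).round())
E
```

```text
1.85 [ 0.48928589 -0.15881651  0.17784287] [-0.60093084  0.26072584  0.10116022]
psi -13.12895348819147 [-0.00253745 -0.00124108 -0.99999601]
(56, 0) [285. 245.]
(-8, 52) [337. 184.]
(-8, -52) [233. 184.]
(72, 68) [349. 258.]
(72, -68) [221. 259.]
(-50, 68) [354. 142.]
(-50, -68) [215. 142.]
```

View pics/w1.png

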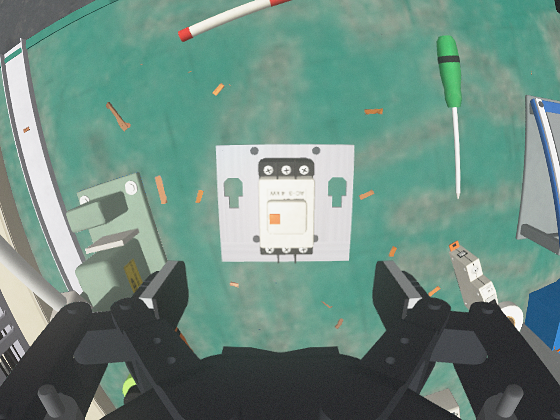

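apply_moves(steps=[0.1,0,-3,0,0.2,0,-7,0,0.2,0,-10.5,0,0.2,0,-13,0,0.2,0,-14.1,0,0.2,0,-14.1,0,0.2,0,-14.1,0])

```text
clock: 2.48
position: [0.4896, -0.1527, 0.0405]
ee_rot: [-0.001, 0.112, 0.994, 0.0]
contact_force: [0.4, -0.3, -0.3]
width: 0.0854
gripper_force: 0.0
```

apply_moves(steps=[0,0,0,0,0,0,0,0,0,0,0,0,0,0,0,0,0,0,0,0,0,0,0,0,0,0,0,0], jaw=255, newtons=50)

```text
clock: 3.07
position: [0.4909, -0.1543, 0.0419]
ee_rot: [0.001, 0.112, 0.994, -0.0]
contact_force: [-1.3, 0.8, 5.3]
width: 0.0441
gripper_force: 52.1
```

apply_moves(steps=[0,0,0,0,0,0,0,0,0,0,0,0])

```text
clock: 3.32
position: [0.4909, -0.1543, 0.0419]
ee_rot: [0.001, 0.112, 0.994, -0.0]
contact_force: [-0.2, 0.6, 5.9]
width: 0.0436
gripper_force: 52.1
```

apply_moves(steps=[0,0,2,0,0,0,6,0,0,0,10,0,0,1,13,0,0,3,14,0,0,3,14,0,0,3,14,0])

```text
clock: 3.9
position: [0.4896, -0.1231, 0.181]
ee_rot: [0.0, 0.112, 0.994, -0.0]
contact_force: [-0.8, 0.5, -5.2]
width: 0.0436
gripper_force: 53.5
```

```bash
cat > fit.py <<'E'
from m import blob,ct,cs,T,S
from h import *
from scipy.optimize import least_squares
k25=np.radians(25)
def BR(psi): return R.from_euler('ZY',[psi,-k25]).as_matrix()  # board->world
loc=np.array([[0,52,10],[0,-52,10],[47,0,4.5]])/1000
if __name__=='__main__':
    obs=[[blob(T,p,4,k) for p,k in(((166,220),'w'),((215,231),'w'),((194,204),'o'))],[blob(S,p,4,k) for p,k in(((186,171),'w'),((214,199),'w'),((217,170),'o'))]]
    print(np.round(obs,1))
    f=lambda v:np.concatenate([proj(c,v[:3]+BR(v[3])@l)-o for c,ob in zip((ct,cs),obs) for l,o in zip(loc,ob)])
    r=least_squares(f,[.53,.22,.06,-.17]);print(r.x,np.degrees(r.x[3]),r.fun.reshape(2,3,2).round(1))
    s=get_state();print(s['clock'],s['position'],s['contact_force'])
    cv2.imwrite('pics/s2.png',get_image('scene')[:,:,::-1]);cv2.imwrite('pics/t2.png',get_image('top')[:,:,::-1])
E
python3 fit.py | tail -12
```

```text
[[185.2 170.4]
  [213.8 199.1]
  [216.5 170.1]]]
[ 0.52102786  0.22104154  0.05415224 -0.1817498 ] -10.413496430611437 [[[-0.1  0.1]
  [-0.1  0.1]
  [ 0.2 -0.1]]

 [[ 0.3  0.5]
  [-0.2 -0.1]
  [-0.  -0.4]]]
3.9 [ 0.48962227 -0.12307679  0.18100541] [-0.80820132  0.46659584 -5.22866324]
```

apply_moves(steps=[0.2,2,0,0.5,0.6,5.5,0,1,0.9,9.5,0,1.5,1.2,13.5,0,2,1.5,17.5,0,2.4,1.9,21.5,0,2.4,2.3,25.5,0,2.4,2.7,29.5,0,2.4])

```text
clock: 4.67
position: [0.5164, 0.1723, 0.1787]
ee_rot: [-0.001, 0.092, 0.996, -0.001]
contact_force: [0.8, 0.1, -4.4]
width: 0.0434
gripper_force: 53.5
```

apply_moves(steps=[0.3,3,0,0,0.45,5,-1,0,0.45,5,-2.5,0,0.45,5,-3,0,0.45,5,-3,0])

```text
clock: 5.08
position: [0.5195, 0.2201, 0.1472]
ee_rot: [-0.003, 0.092, 0.996, -0.002]
contact_force: [-0.0, -0.7, -4.1]
width: 0.0436
gripper_force: 53.6
```

```bash
python3 - <<'E'
from h import *
s=get_state();print(s['clock'],s['position'],s['contact_force']);M=rot(s['ee_rot']);print('psi',np.degrees(np.arctan2(M[1,1],M[0,1]))-90)
t=get_image('top')[:,:,::-1];q=get_image('scene')[:,:,::-1]
cv2.imwrite('pics/t3.png',t);cv2.imwrite('pics/s3.png',q)
z=lambda im,x,y,w,h:cv2.resize(im[y:y+h,x:x+w],(400,300),interpolation=cv2.INTER_CUBIC)
cv2.imwrite('pics/c3.png',np.hstack([z(t,110,150,160,120),z(q,120,80,200,150)]))
E
```

```text
5.0833 [0.5195291  0.22010502 0.14720432] [-0.04457387 -0.74743949 -4.10793846]
psi -10.503295813078509
```

View pics/c3.png

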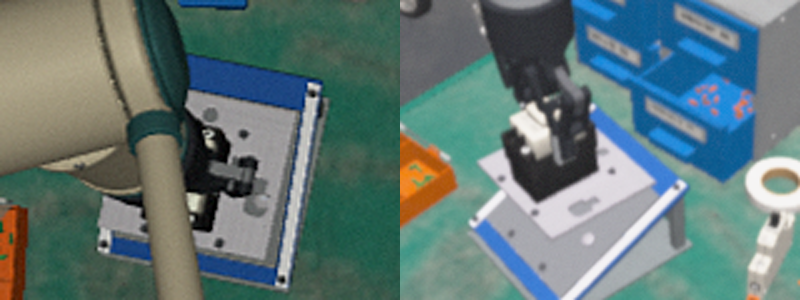

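apply_moves(steps=[0,0,-1,0,0,0,-2,0,-0.25,0.05,-2.5,0,-0.55,0.1,-2.9,0,-0.8,0.15,-3.3,0], newtons=35)

```text
clock: 5.6
position: [0.5141, 0.2225, 0.118]
ee_rot: [0.001, 0.092, 0.996, 0.0]
contact_force: [-3.3, -1.2, 3.0]
width: 0.0435
gripper_force: 54.5
```

apply_moves(steps=[-0.2,0.03,-0.4,0,-0.4,0.07,-0.7,0,-0.58,0.1,-1,0,-0.7,0.12,-1.25,0,-0.7,0.12,-1.25,0])

```text
clock: 6.02
position: [0.5063, 0.2241, 0.1046]
ee_rot: [-0.0, 0.091, 0.996, 0.0]
contact_force: [-2.1, 0.4, 2.3]
width: 0.0435
gripper_force: 54.1
```

```bash
cat > look.py <<'E'
import sys
from h import *
n=sys.argv[1]
s=get_state();print(s['clock'],s['position'],s['contact_force'],s['moment']);M=rot(s['ee_rot']);print('psi',np.degrees(np.arctan2(M[1,1],M[0,1]))-90)
q=get_image('scene')[:,:,::-1];w=get_image('wrist')[:,:,::-1]
cv2.imwrite(f'pics/s{n}.png',q);cv2.imwrite(f'pics/w{n}.png',w)
z=lambda im,x,y,w,h:cv2.resize(im[y:y+h,x:x+w],(400,300),interpolation=cv2.INTER_CUBIC)
cv2.imwrite(f'pics/c{n}.png',np.hstack([z(w,140,80,280,210),z(q,135,110,160,120)]))
E
python3 look.py 4
```

```text
6.0167 [0.50626383 0.22408205 0.10455943] [-2.08991333  0.40418923  2.32650991] [-0.01654245 -0.18155062  0.03869333]
psi -10.493576109622524
```

View pics/c4.png

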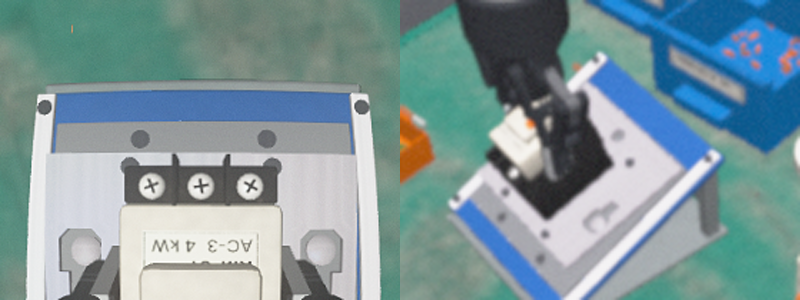

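```bash
python3 - <<'E'
import cv2,numpy as np
w=cv2.imread('pics/w4.png')
z=lambda x,y:cv2.resize(w[y:y+50,x:x+60],(400,333),interpolation=cv2.INTER_CUBIC)
cv2.imwrite('pics/k4.png',np.hstack([z(170,230),z(340,230)]))
E
```

```text
(no output)
```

View pics/k4.png

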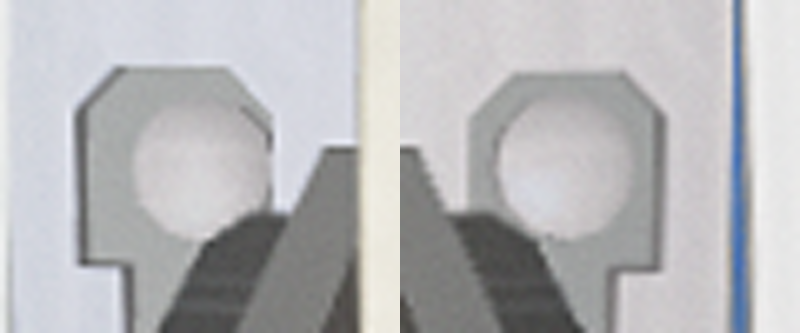

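```bash
python3 - <<'E'
from fit import *
c=calibration('wrist');Sd=np.array([.52103,.22104,.05415]);B=BR(-.18175)
def at(px,py,x0,z):
    uv=(x0+px/6.667,230+py/6.667);p=onplane(c,uv,Sd+B@[0,0,z/1000],B[:,2],True);return (B.T@(p-Sd)*1000).round(1)
for z in(15,16.5,18): print('hole',z,at(176,166,170,z),at(167.5,171,340,z))
print('head',at(201,168,170,10),at(165,168,340,10))
E
```

```text
plate rect mm ((499.2685546875, -157.47802734375), (137.35714721679688, 122.63807678222656), 77.33766174316406)
plate rect mm ((498.99365234375, -156.43521118164062), (140.3781280517578, 128.00531005859375), 76.43321990966797)
L [166.1 220.3] [184.1 169.3] [0.5247 0.2721 0.07  ] gap 0.0027
Rt [214.5 230. ] [213.8 199. ] [0.5076 0.1704 0.0632] gap 0.0001
latch [193.6 203.6] [216.5 170.1] [0.5612 0.2142 0.0763] gap 0.0003
stud dist 0.10336676852469122 yaw deg -9.56568902419808 dz 0.006777013733119175
latch-mid [ 0.04505401 -0.00706072  0.00975665]
hole 15 [  0.7 -51.1  15. ] [ 1.2 51.3 15. ]
hole 16.5 [  0.7 -50.7  16.5] [ 1.3 50.9 16.5]
hole 18 [  0.8 -50.3  18. ] [ 1.3 50.5 18. ]
head [  0.6 -49.9  10. ] [ 0.7 52.4 10. ]
```

apply_moves(steps=[0.02,0.06,0.3,0,0.04,0.11,0.2,0,-0.05,0.13,-0.2,0,-0.2,0.15,-0.5,0,-0.3,0.17,-0.8,0,-0.36,0.18,-1,0,-0.36,0.18,-1,0])

```text
clock: 6.7
position: [0.5025, 0.2257, 0.0945]
ee_rot: [-0.0, 0.091, 0.996, 0.0]
contact_force: [-3.0, 0.4, 3.1]
width: 0.0438
gripper_force: 54.0
```

apply_moves(steps=[-0.04,0.01,-0.15,0,-0.06,0.01,-0.3,0,-0.06,0.01,-0.3,0])

```text
clock: 6.95
position: [0.5019, 0.2258, 0.0925]
ee_rot: [-0.0, 0.092, 0.996, 0.0]
contact_force: [-5.7, 0.4, 8.1]
width: 0.0438
gripper_force: 54.5
```

```bash
python3 look.py 5; python3 - <<'E'
import cv2,numpy as np
w=cv2.imread('pics/w5.png');q=cv2.imread('pics/s5.png')
z=lambda x,y:cv2.resize(w[y:y+60,x:x+60],(300,300),interpolation=cv2.INTER_CUBIC)
a=np.hstack([z(165,220),z(340,220)])
b=np.hstack([cv2.resize(w[60:300,120:440],(400,300)),cv2.resize(q[110:230,135:295],(400,300),interpolation=cv2.INTER_CUBIC)])
cv2.imwrite('pics/k5.png',np.vstack([cv2.copyMakeBorder(a,0,0,0,200,0),b]))
E
```

```text
6.95 [0.50194897 0.22582356 0.09247418] [-5.6852535   0.44165914  8.111492  ] [-0.13442355  0.39780386  0.07823722]
psi -10.508858629496174
```

View pics/k5.png

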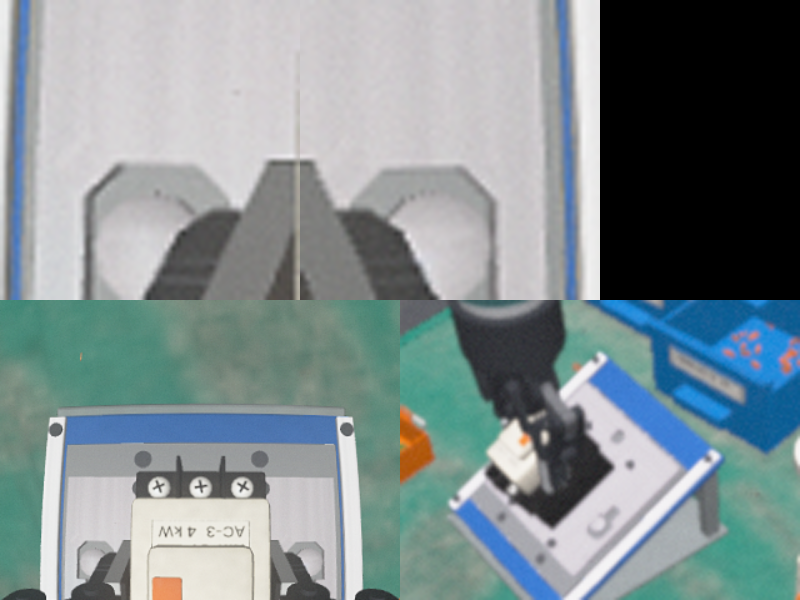

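apply_moves(steps=[0.02,0,-0.05,0,0.04,0,-0.1,0,0.04,0,-0.1,0])

```text
clock: 7.3
position: [0.5019, 0.2258, 0.0924]
ee_rot: [-0.0, 0.092, 0.996, 0.0]
contact_force: [-6.7, -0.1, 15.1]
width: 0.0437
gripper_force: 55.3
```

apply_moves(steps=[-0.18,0.03,-0.085,0,-0.36,0.07,-0.17,0,-0.54,0.1,-0.25,0,-0.71,0.13,-0.34,0,-0.89,0.16,-0.42,0,-1.07,0.2,-0.51,0,-1.2,0.22,-0.57,0,-1.2,0.22,-0.57,0])

```text
clock: 7.97
position: [0.4964, 0.2287, 0.0896]
ee_rot: [0.006, 0.092, 0.996, 0.002]
contact_force: [1.7, -1.6, 21.5]
width: 0.0434
gripper_force: 55.9
```

apply_moves(steps=[-0.04,0,0.1,0,-0.08,0,0.2,0,-0.12,0,0.3,0,-0.12,0,0.3,0,-0.12,0,0.3,0])

```text
clock: 8.38
position: [0.4889, 0.2278, 0.0872]
ee_rot: [-0.001, 0.092, 0.996, -0.0]
contact_force: [-0.2, 1.4, -0.8]
width: 0.0433
gripper_force: 53.5
```

apply_moves(steps=[-0.09,0.02,-0.05,0,-0.18,0.03,-0.1,0,-0.27,0.05,-0.14,0,-0.35,0.06,-0.18,0,-0.35,0.06,-0.18,0])

```text
clock: 8.8
position: [0.4866, 0.2283, 0.0862]
ee_rot: [0.001, 0.091, 0.996, -0.0]
contact_force: [3.3, -1.1, -3.2]
width: 0.0439
gripper_force: 53.2
```

```bash
python3 look.py 6; python3 - <<'E'
import cv2,numpy as np
w=cv2.imread('pics/w6.png');q=cv2.imread('pics/s6.png')
z=lambda x,y:cv2.resize(w[y:y+60,x:x+80],(400,300),interpolation=cv2.INTER_CUBIC)
a=np.hstack([z(155,210),z(330,210)])
b=np.hstack([cv2.resize(w[60:300,120:440],(400,300)),cv2.resize(q[110:230,135:295],(400,300),interpolation=cv2.INTER_CUBIC)])
cv2.imwrite('pics/k6.png',np.vstack([a,b]))
E
```

```text
8.8 [0.48659478 0.22827132 0.08619323] [ 3.3426452  -1.08598563 -3.15131289] [-0.20791526 -0.5045766   0.1698564 ]
psi -10.471224611199204
```

View pics/k6.png

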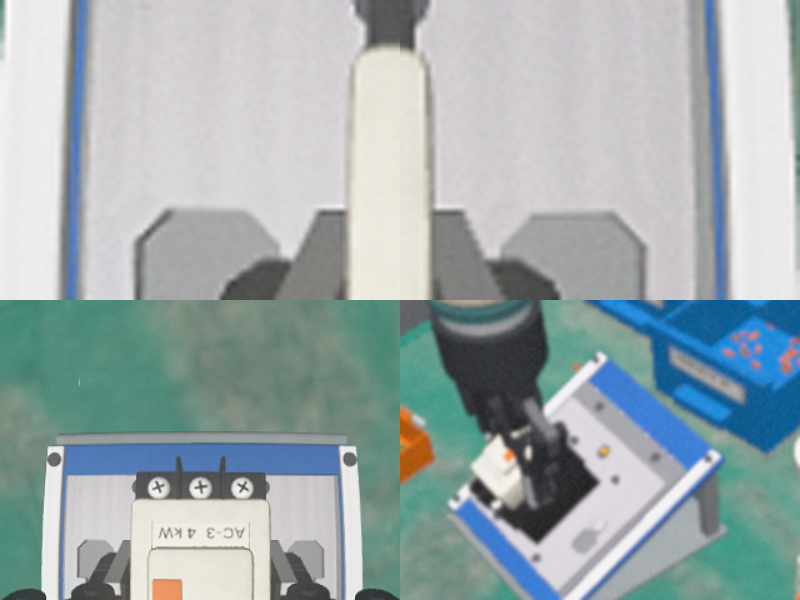

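apply_moves(steps=[-0.05,0.01,-0.06,0,-0.1,0.02,-0.12,0,-0.15,0.03,-0.2,0,-0.15,0.03,-0.2,0,-0.15,0.03,-0.2,0])

```text
clock: 9.32
position: [0.4864, 0.2286, 0.0851]
ee_rot: [0.002, 0.091, 0.996, 0.0]
contact_force: [4.1, -3.1, 0.4]
width: 0.0438
gripper_force: 53.7
```

apply_moves(steps=[0.15,-0.03,0.1,0,0.3,-0.06,0.18,0,0.45,-0.08,0.26,0,0.55,-0.1,0.3,0,0.55,-0.1,0.3,0])

```text
clock: 9.73
position: [0.4869, 0.2284, 0.0866]
ee_rot: [-0.003, 0.092, 0.996, 0.0]
contact_force: [-4.3, 1.7, -0.1]
width: 0.0436
gripper_force: 53.6
```

apply_moves(steps=[0.15,-0.03,0.07,0,0.3,-0.06,0.14,0,0.45,-0.08,0.21,0,0.45,-0.08,0.21,0,0.45,-0.08,0.21,0])

```text
clock: 10.15
position: [0.4895, 0.2274, 0.0882]
ee_rot: [-0.005, 0.092, 0.996, -0.0]
contact_force: [-7.3, 1.4, 0.6]
width: 0.0435
gripper_force: 53.6
```

apply_moves(steps=[0.15,-0.03,0.07,0,0.3,-0.06,0.14,0,0.4,-0.08,0.19,0,0.4,-0.08,0.19,0,0.4,-0.08,0.19,0])

```text
clock: 10.57
position: [0.4898, 0.2272, 0.0892]
ee_rot: [-0.009, 0.092, 0.996, -0.0]
contact_force: [-12.5, 5.3, 0.9]
width: 0.0435
gripper_force: 53.6
```

apply_moves(steps=[-0.3,0.06,-0.14,0,-0.6,0.12,-0.28,0,-0.9,0.17,-0.42,0,-1.1,0.2,-0.54,0,-1.25,0.23,-0.63,0,-1.25,0.23,-0.63,0])

```text
clock: 11.07
position: [0.4868, 0.2287, 0.0854]
ee_rot: [0.001, 0.092, 0.996, 0.0]
contact_force: [0.5, 0.9, 0.6]
width: 0.0436
gripper_force: 53.6
```

apply_moves(steps=[0,0,0,0,0,0,0,0,0,0,0,0,0,0,0,0,0,0,0,0,0,0,0,0,0,0,0,0], jaw=0)

```text
clock: 11.65
position: [0.486, 0.2286, 0.085]
ee_rot: [-0.0, 0.092, 0.996, 0.0]
contact_force: [-0.5, 0.0, -0.6]
width: 0.0856
gripper_force: 0.0
```

apply_moves(steps=[0,0,1,0,0,0,3,0,0,0,6,0,0,0,10,0,0,0,13,0,-2,-3,14,0,-5,-6,14,0,-8,-9,14,0])

```text
clock: 12.32
position: [0.4073, 0.139, 0.2267]
ee_rot: [0.002, 0.091, 0.996, 0.0]
contact_force: [-0.3, -1.2, -0.2]
width: 0.0851
gripper_force: 0.0
```

apply_moves(steps=[-2,-3,0,0,-4,-6,0,0,-6,-9,0,0,-6,-12,0,0,-6,-12,0,0,-6,-12,0,0])

```text
clock: 12.82
position: [0.3472, 0.0186, 0.226]
ee_rot: [0.001, 0.094, 0.996, 0.0]
contact_force: [-0.0, -0.1, 0.4]
width: 0.0852
gripper_force: 0.0
```

```bash
python3 look.py 7; python3 - <<'E'
from h import *
t=get_image('top')[:,:,::-1];q=cv2.imread('pics/s7.png')
a=cv2.resize(q[110:230,135:295],(400,300),interpolation=cv2.INTER_CUBIC);b=cv2.resize(t[155:275,130:290],(400,300),interpolation=cv2.INTER_CUBIC)
cv2.imwrite('pics/k7.png',np.vstack([np.hstack([a,b]),np.hstack([cv2.resize(q,(400,300)),cv2.resize(t,(400,300))])]))
E
```

```text
12.8167 [0.34723138 0.01855056 0.22596276] [-0.00156163 -0.0660523   0.39780469] [ 0.04180714 -0.01306187  0.00742831]
psi -10.75517550265242
```

View pics/k7.png

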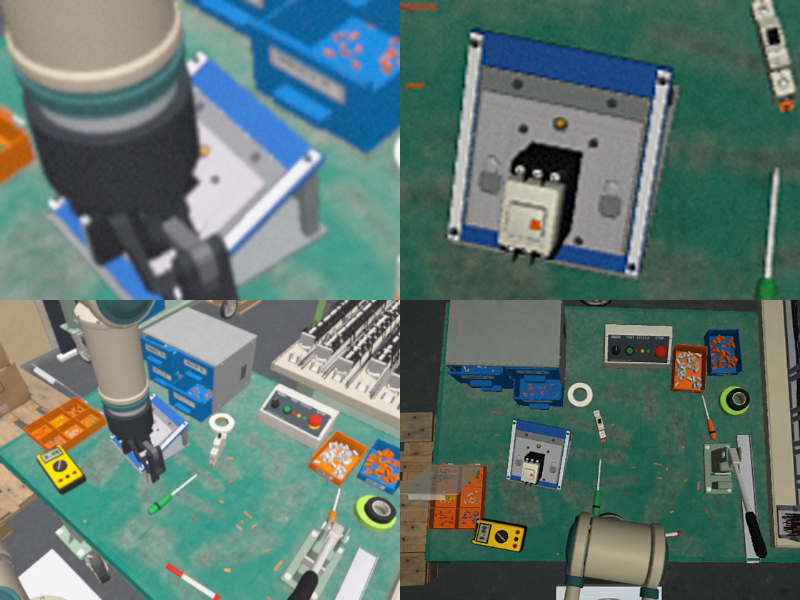

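The last picture shows the unit seated on the stand, with the brass latch in the plate's hole at crop pixel (560,124) and the stud heads over the slots. The screwdriver and breaker look unmoved.

```bash
python3 -c "
from rig import *
print(sign_off())"
```

```text
the job is handed in; nothing more can be done
None
```

The contactor unit is on the studs and locked: an up-slope pull test met a firm stop, the last picture shows the latch in its hole, and I released it and handed in at about 13 s, with the screwdriver and breaker left where they were.

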